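# Shut the fine needle valve by feel, leaving the coarse ring alone

## Robot

A 6-joint arm with a two-finger parallel gripper is mounted at the origin on a cart in front of the work surface, level with it; the furniture and walls round the work are solid. World frame = base frame: x ahead of the robot, y to its left, z up, the work surface at z = 0. Lengths are in mm, angles in rad, forces in N, time in s.
With the tool pointing down it reaches from about 325 to 750 mm from the base axis. Payload 7.6 kg.
Tool frame: the origin (TCP) lies on the centre line of the jaws, within the pads' length; the fingertips stand 11 mm ahead of it and the grasp point (between the pads) lies 8 mm behind it; z points along the fingers, y is the line along which they close (so a half turn about z gives the same grasp; the last joint's range is limited). The gripper opens to 85 mm and grips with 20 to 120 N. Pads are 22 mm wide; open, the fingers measure 114 mm over their backs; the gripper's body (76 mm by 85 mm) begins 54 mm behind the grasp point. The pads swing forward as they close: fully open they stand 13 mm farther back than shut.
Start: joints at [1.123, 0.052, 1.401, -0, 1.689, -0.07], TCP at [193.646, 488.005, 209.923] pointing down, gripper open.
Joint ranges: [-2.9, 2.9], [-0.91, 2.17], [0.12, 2.37], [-1.06, 4.2], [0.26, 2.73], [-2.93, 2.93]. Speed limits (rad/s): [2.57, 2.57, 3.01, 3.14, 3.14, 3.14].

## Interface

Orientations are given as a unit quaternion [w, x, y, z].
In Python, from cell import bot gives the robot as it stands. The module is installed in compiled form; this text tells all that it offers.
- The arm moves only by the tool apply_moves, never from a script. Its argument "steps" is a list of rows, each a list of 5 numbers: the shift along the world's x, y, z in mm, then the turn about the world's z in rad, then the closure, from 0 (fully open) to 1 (shut). In form: [[dx, dy, dz, roll, fingers], ...]. A call has 1 to 20 rows; each row is the pose to reach, as a shift and turn from the pose commanded when the call began; what a row does not reach only later rows make up. A row lasts 1/10 s, in which the tool goes at most 50 mm and 8.59 degrees, less where a joint would pass 70% of its speed; a pose out of reach is approached as far as the arm can. A call with a gripper value outside its range is refused whole. The fingers move at their own pace and stop on an object; "force" is the grip in N (left out, the last holds). Time passes only in rows, so rows that repeat a pose let the fingers close. It gives the time, the measured TCP pose, the force, the opening and the grip force at its end, in the units of the state.
- bot.get_obs(): the state, without advancing time (a new reading comes with each control period).
- bot.get_image(name): name is "scene" or "side" or "wrist"; returns a dict with "image" (420x560x3 uint8, red, green, blue), "depth" (420x560 float32, mm along the optical axis (not along the pixel's ray), 0 where there is no reading), "fx", "fy", "cx", "cy" (pixels), "T" (4x4, takes a point from camera to world coordinates). Camera axes: x right, y up, looking along -z (the intrinsics and any distortion apply to the point x, -y, -z); pixel columns grow to the right and rows downward; lengths in mm; the calibration is good to about 2 mm. A picture is of the moment at which its call begins.
- bot.close_job(): hands the job in; it is judged then, once.
The state is a dict: "clock": time; "qpos": joint angles; "joint_vel": joint speeds; "effort": joint torques, N m; "tool_pos": TCP position; "orientation": TCP orientation; "contact_force": force on the tool from outside, world axes, zero at the start; "wrist_torque": the same for the moment, N m; "width": finger opening in mm; "grasp_force": force on a finger pad.
Only numpy, scipy, OpenCV 4.12 (cv2) and the standard library are available. Lean on these libraries where they do the work, as an engineer would, in place of code of your own. Each camera call takes 0.05 s, during which the arm holds its last target. There are 200 camera calls.

## Task

Shut the fine needle valve of the flow controller on the bench: lift the clear dust cover off its two concentric dials and stand it upright on the worktop beside the controller, then turn only the small inner knob clockwise (seen from above) until you feel it come up against its seat, nip it finger-tight without forcing it, and leave it there. The outer ring under the knob holds a coarse setting and must not be turned, and the vials and the beaker nearby must stay standing.

Things in the scene. Friction and masses are not known exactly. Their poses are not given: they have to be found in the camera images.
- dial_axis (a point): Point on the common upright axis of the two dials, on the controller's flat top face, 55 mm above the worktop. The controller is a grey box 104 (x) x 96 (y) mm, fixed, the axis at its centre; brass hose barbs on its left and right sides reach 77 mm from the axis, a brass gland at the back (+x) 70 mm. x points to its back, z up.
- cover_grip (a point): Centre of the upright grey pull on the clear dust cover: a cylinder 16 mm in diameter, 24 mm tall, that stands on the cover's flat top (a flat flange 22 mm wide, 1.5 mm high, at its foot). It lies 12 mm above the cover's top and 46 mm above its lower rim, so 46 mm above the worktop when the cover stands there. z up.
- fine_knob: The small inner aluminium knob; origin on the axis at ring's top face, z up, x along the bar. It turns, with steady friction of about 0.08 N m; clockwise from above (angle about +z falls) closes it. An unseen soft seat is met 0.25 to 1.45 rad on; from there the torque rises by 0.8 N m per rad. Finger-tight is 0.10 N m above the torque felt before, forced is 0.22. Let go, friction keeps it there.
- knob_grip (a point): Centre of the inner knob's bar grip, 8 mm above the ring's top face. The bar is 24 mm long (x), 11 mm wide (y, two flat sides), and its top is 14 mm above the ring; under it lies a round skirt 26 mm in diameter and 2 mm tall. z up.
- ring_mark (a point): White mark at the top edge of the outer black knurled ring, 21.5 mm from the axis; it tells whether the ring was turned. The ring is 46 mm in diameter, 12 mm tall, its top face 68 mm above the worktop. It turns with a light friction of 0.03 N m, so fingertips that press on its top drag it round.
- valve_barrel: The valve's barrel, fixed in the controller; only its brass gland at the back shows. Origin on the dials' axis at worktop height. It carries the hidden seat on which the inner knob closes; the force between them is the seating torque divided by 10 mm.
- vial_2: A loose standing brown vial with a blue cap, 24 mm in diameter, 73 mm tall, to the left behind the controller; origin at the centre of its foot, z up.
- vial_3: Another such vial, to the left of the controller; origin at the centre of its foot, z up.
- beaker: A small clear beaker, 59 mm in diameter, 64 mm tall, behind the controller; origin at the centre of its foot, z up.
- cover_rim (a point): Centre of the dust cover's lower rim. The cover is a clear loose upturned cup, 66 mm in diameter, 34 mm tall without its pull, wall 3 mm, about 80 g. It stands on the controller's top over the dials, 6 mm clear of the ring all round and 4 mm above the knob. There is free worktop for it 0.17 m to the right (-y) of the dials. z up.
There are look-alikes about, which are no part of the job. What is shaped like the part that bears cover_grip but blue or yellow is not meant.

How it is judged:
By the outcome, as a careful person would: the job done as asked, in the order asked, and still so for the second after the job is handed in, with the robot touching nothing.
It also fails if it takes over 72 s, if anything falls off the work surface, if the arm or the gripper's body presses on something with over 40 N, if the wrist force passes 120 N, or if a joint passes its speed limit or range.

## Working session

There is one attempt and no reset: what is moved stays moved. The work goes in short steps, Python scripts to look and compute and a tool call to move; the robot and the scene stay as the last step left them, time stands still between calls to the robot, and variables do not carry over. Pictures are saved under pics/ and viewed, at most 10 in all, crops included, and the job is handed in when it is done.

Besides the shell and the picture viewer there is one more tool, called after "Emit:" as name([rows], argument=value, ...), one row to a line, values as JSON. apply_moves: Moves the arm, as the interface text tells. Its arguments: {"type":"object","properties":{"steps":{"type":"array"},"force":{"type":"number"}},"required":["steps"]}

```bash
mkdir -p pics; cat > h.py <<'E'
import numpy as np, cv2
from cell import bot
def ray(c,u,v):
    d=np.array([(u-c["cx"])/c["fx"],-(v-c["cy"])/c["fy"],-1.0]); T=np.array(c["T"])
    return T[:3,3],T[:3,:3]@d
def onplane(c,u,v,z):
    o,d=ray(c,u,v); return o+d*(z-o[2])/d[2]
def atdepth(c,u,v):
    o,d=ray(c,u,v); return o+d*c["depth"][int(v),int(u)]
def proj(c,p):
    T=np.array(c["T"]); q=T[:3,:3].T@(np.array(p)-T[:3,3]); return c["cx"]+c["fx"]*q[0]/-q[2], c["cy"]+c["fy"]*q[1]/q[2]
E
python3 - <<'E'
from h import *
import pickle
ims={}
for n in("scene","side"):
    c=bot.get_image(n); ims[n]=c; cv2.imwrite(f"pics/{n}0.png",c["image"][:,:,::-1]); print(n,c["fx"],c["cx"],c["cy"],np.round(c["T"],3).tolist(),[k for k in c])
pickle.dump(ims,open("ims.pkl","wb"))
print(bot.get_obs())
E
```

```text
scene 379.1523909030032 280.95531080584595 207.72998518096244 [[0.875, 0.329, -0.355, 245.163], [-0.484, 0.596, -0.641, -462.578], [0.001, 0.733, 0.68, 656.892], [0.0, 0.0, 0.0, 1.0]] ['image', 'depth', 'fx', 'fy', 'cx', 'cy', 'T']
side 465.0215552107458 292.9029404748841 201.5568316136879 [[-0.99, 0.084, -0.117, 423.976], [-0.143, -0.657, 0.74, 782.329], [-0.015, 0.749, 0.662, 734.148], [0.0, 0.0, 0.0, 1.0]] ['image', 'depth', 'fx', 'fy', 'cx', 'cy', 'T']
{'clock': 0.1, 'qpos': array([ 1.12270525e+00,  5.28177678e-02,  1.40164153e+00, -6.80680543e-06,
        1.68858553e+00, -7.02654905e-02]), 'joint_vel': array([ 1.66209085e-03, -2.34195031e-03, -2.29425871e-03,  9.16017877e-04,
       -4.39752877e-04,  5.21851341e-05]), 'effort': array([ 9.27256333e-04, -3.82576060e+01, -3.60989714e+01, -3.04889750e-05,
        4.63998455e-03,  7.99205054e-06]), 'tool_pos': array([193.5058592 , 487.71407342, 209.12438357]), 'orientation': array([-1.82819336e-04,  1.87791485e-01,  9.82208649e-01, -7.02703951e-04]), 'contact_force': array([-0.12360644, -0.35437116,  0.90295662]), 'wrist_torque': array([-0.03480331, -0.00316988, -0.0168499 ]), 'grasp_force': 0.0, 'width': 85.13686410865378}
```

View pics/scene0.png

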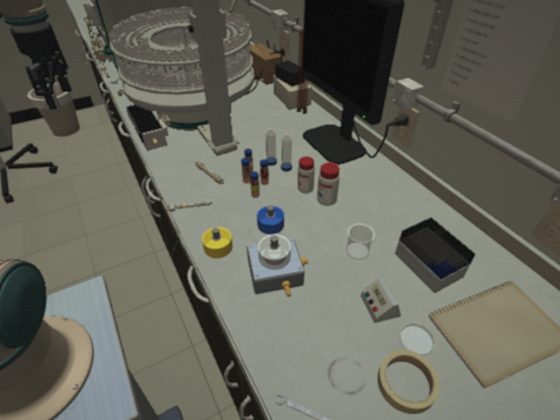

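View pics/side0.png

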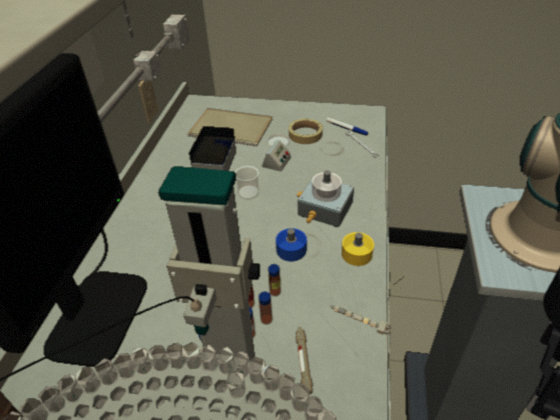

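The scene view shows three pulls. The clear cover on the grey box is at (273,243), the blue look-alike at (270,217) and the yellow one at (217,240). In the side view they are at (327,182), (291,240) and (357,245). I choose the clear cover on the grey controller and check it in a close crop.

```bash
python3 - <<'E'
from h import *
import pickle
ims=pickle.load(open("ims.pkl","rb"))
a=ims["scene"]["image"][205:305,220:320]; b=ims["side"]["image"][150:250,275:375]
o=np.hstack([cv2.resize(x,(400,400),interpolation=cv2.INTER_CUBIC) for x in(a,b)])
cv2.imwrite("pics/crop1.png",o[:,:,::-1])
c=ims["scene"]; 
print(atdepth(c,274,240),atdepth(ims["side"],327,176))
print(onplane(c,274,238,101),onplane(ims["side"],327,173,101))
for n,u,v in(("scene",360,240),("scene",255,186),("scene",264,175),("scene",246,170),("side",274,280),("side",265,307),("side",247,183)): print(n,u,v,atdepth(ims[n],u,v))
E
```

```text
[472.42670025 -24.26477233 113.63911908] [473.90779078 -14.03617647 104.19543171]
[480.2351077   -9.35700881 101.        ] [475.1088107  -28.68807515 101.        ]
scene 360 240 [685.22272786 -39.49745765  15.13550264]
scene 255 186 [547.33540387 219.77833751  41.89565817]
scene 264 175 [591.04868057 255.50250893  36.34446415]
scene 246 170 [551.69786484 281.79046745  49.86313298]
side 274 280 [548.35493197 241.48351374  50.34463204]
side 265 307 [553.03527636 305.49126552  53.5264504 ]
side 247 183 [659.63040382 -29.53479733  53.03317394]
```

View pics/crop1.png

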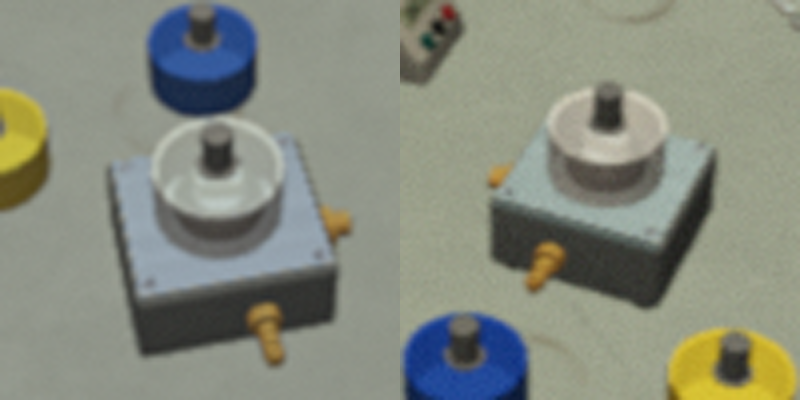

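The crop confirms the clear cover with a grey pull on the grey box. The pull's top is at scene (274,237.5) and side (327,172), and the box's corners show its yaw. Next I triangulate.

```bash
cat >> h.py <<'E'
def tri(vs):
    A=np.zeros((3,3));b=np.zeros(3)
    for c,u,v in vs:
        o,d=ray(c,u,v); d=d/np.linalg.norm(d); P=np.eye(3)-np.outer(d,d); A+=P;b+=P@o
    p=np.linalg.solve(A,b); return p,[np.subtract(proj(c,p),(u,v)).round(1).tolist() for c,u,v in vs]
E
python3 - <<'E'
from h import *
import pickle
ims=pickle.load(open("ims.pkl","rb")); S,D=ims["scene"],ims["side"]
sc=lambda x,y:(220+(x+.5)/4-.5,205+(y+.5)/4-.5); sd=lambda x,y:(275+(x-400+.5)/4-.5,150+(y+.5)/4-.5)
print("top 113",tri([(S,*sc(217,131)),(D,*sd(608,90))]))
print("mid 101",tri([(S,*sc(217,150)),(D,*sd(608,106))]))
q=[onplane(S,*sc(*p),55) for p in((112,168),(140,297),(336,262),(295,140))]
print(np.round(q,1),np.mean(q,0)); 
for i in range(4):
    e=q[(i+1)%4]-q[i]; print(np.linalg.norm(e),np.degrees(np.arctan2(e[1],e[0])))
q=[onplane(D,*sd(*p),55) for p in((492,196),(660,244),(716,150))]
print(np.round(q,1),(q[0]+q[2])/2)
for i in range(2):
    e=q[i+1]-q[i]; print(np.linalg.norm(e),np.degrees(np.arctan2(e[1],e[0])))
# distractors: blue, yellow
print(tri([(S,*sc(202,10)),(D,*sd(464,322))]), onplane(S,215,232,58))
E
```

```text
top 113 (array([475.59306146, -17.15353246, 112.45729987]), [[-0.2, 0.1], [-0.1, -0.1]])
mid 101 (array([475.04917906, -18.38606776, 100.35148505]), [[-0.0, 0.0], [-0.0, -0.0]])
[[439.6  33.3  55. ]
 [416.1 -48.3  55. ]
 [510.4 -76.2  55. ]
 [533.8   4.   55. ]] [474.97498652 -21.81362121  55.        ]
84.95140931412477 -106.05900172302532
98.34743233357013 -16.453472637654176
83.48649619633137 73.77653403318355
98.60801947085241 162.6960934537302
[[535.2  12.5  55. ]
 [440.2  40.   55. ]
 [414.1 -43.1  55. ]] [474.65419576 -15.32143328  55.        ]
98.92247053738215 163.87024526638552
87.0864779718844 -107.45722745347355
(array([535.87344179, 115.32250403,  58.36587525]), [[-0.1, 0.1], [-0.1, -0.1]]) [394.58237353 103.15031872  58.        ]
```

Emit:
apply_moves([
  [281,-506,0,0,0],
  [281,-506,0,0,0],
  [281,-506,0,0,0],
  [281,-506,0,0,0],
  [281,-506,0,0,0],
  [281,-506,0,0,0],
  [281,-506,0,0,0],
  [281,-506,0,0,0],
  [281,-506,0,0,0],
  [281,-506,0,0,0],
  [281,-506,0,0,0],
  [281,-506,0,0,0],
  [281,-506,0,0,0],
  [281,-506,0,0,0],
  [281,-506,0,0,0],
  [281,-506,0,0,0],
])

```text
clock: 1.7
tool_pos: [474.4, -17.0, 210.1]
orientation: [0.0, 0.187, 0.982, 0.0]
contact_force: [0.5, -0.2, -0.8]
width: 85.3
grasp_force: 0.0
```

```bash
python3 - <<'E'
from h import *
import pickle
c=bot.get_image("wrist");pickle.dump(c,open("w1.pkl","wb")); cv2.imwrite("pics/w1.png",c["image"][:,:,::-1])
o=bot.get_obs();print(o["clock"],o["tool_pos"],o["orientation"],o["qpos"]); print(np.round(c["T"],3).tolist(),c["fx"])
for p in((475,-18,101),(475,-18,113)): print(proj(c,p))
S=pickle.load(open("ims.pkl","rb"))["scene"]
for p in((475,-188,0),(427,-181,0)): print("scene",proj(S,p))
for u,v in((345,375),(417,340)): print(onplane(S,u,v,0))
E
```

```text
1.75 [474.41311471 -17.06041643 210.11335245] [1.91531484e-04 1.86989385e-01 9.82361911e-01 9.81429409e-05] [-1.13860833e-01 -9.14627041e-02  1.54201902e+00  1.68543312e-04
  1.69063977e+00 -1.30844381e+00]
[[0.368, -0.896, -0.247, 410.722], [0.93, 0.355, 0.099, 7.395], [-0.001, -0.266, 0.964, 374.519], [0.0, 0.0, 0.0, 1.0]] 345.82643240406225
(np.float64(276.79693194732346), np.float64(196.22353195780477))
(np.float64(276.79844409039293), np.float64(199.9831419262051))
scene (np.float64(317.53055541963096), np.float64(338.0740141601964))
scene (np.float64(293.3213173618525), np.float64(346.7970964582151))
[ 479.21309325 -268.42550022    0.        ]
[ 634.11716877 -280.23860471    0.        ]
```

View pics/w1.png

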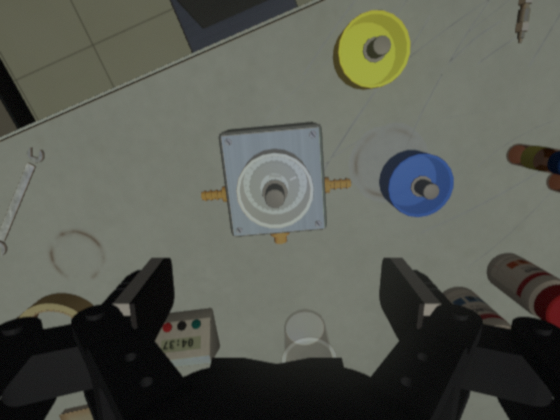

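The wrist view shows the pull at (275,195), within 2 px of where my estimate puts it. The vials are far off, and faint rings on the bench at (78,252) and (390,160) are to be avoided. I descend and grip.

Emit:
apply_moves([
  [0.5,-0.5,-45,0,0.3],
  [0.5,-0.5,-80,0,0.5],
  [0.5,-0.5,-98,0,0.6],
  [0.5,-0.5,-105,0,0.6],
  [0.5,-0.5,-105,0,0.6],
  [0.5,-0.5,-105,0,0.7],
  [0.5,-0.5,-105,0,0.8],
  [0.5,-0.5,-105,0,1],
  [0.5,-0.5,-105,0,1],
  [0.5,-0.5,-105,0,1],
  [0.5,-0.5,-105,0,1],
  [0.5,-0.5,-105,0,1],
], force=30)

```text
clock: 2.95
tool_pos: [475.1, -18.5, 104.9]
orientation: [-0.0, 0.188, 0.982, 0.0]
contact_force: [0.3, 1.2, -0.3]
width: 0.0
grasp_force: 0.0
```

```bash
python3 - <<'E'
from h import *
import pickle
r=[]
for n,(u,v) in(("scene",(225,195)),("side",(285,130)),):
    c=bot.get_image(n);pickle.dump(c,open(n+"2.pkl","wb")); r.append(cv2.resize(c["image"][v:v+100,u:u+100],(400,400),interpolation=cv2.INTER_CUBIC))
cv2.imwrite("pics/c2.png",np.hstack(r)[:,:,::-1])
c=bot.get_image("wrist");pickle.dump(c,open("w2.pkl","wb"));cv2.imwrite("pics/w2.png",c["image"][:,:,::-1])
E
```

```text
(no output)
```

View pics/c2.png

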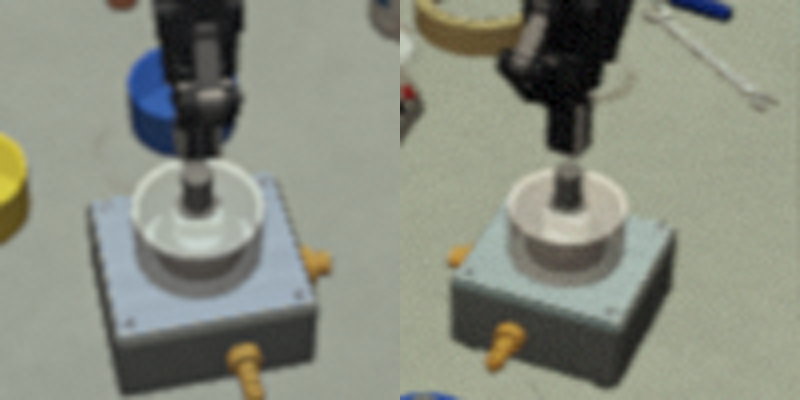

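```bash
python3 - <<'E'
from h import *
import pickle
S,D=[pickle.load(open(n+"2.pkl","rb")) for n in("scene","side")]
sc=lambda x,y:(225+(x+.5)/4-.5,195+(y+.5)/4-.5); sd=lambda x,y:(285+(x-400+.5)/4-.5,130+(y+.5)/4-.5)
print("tips",tri([(S,*sc(197,157)),(D,*sd(569,152))]))
print("pulltop",tri([(S,*sc(198,170)),(D,*sd(569,169))]))
print("pullfoot",tri([(S,*sc(198,210)),(D,*sd(569,207))]))
print(bot.get_obs()["tool_pos"],np.abs(S["T"]-pickle.load(open("ims.pkl","rb"))["scene"]["T"]).max())
E
```

```text
tips (array([475.33717512, -18.32601398, 123.74355188]), [[-0.1, 0.0], [-0.1, -0.0]])
pulltop (array([475.52960461, -17.42334587, 113.16933312]), [[-0.4, 0.2], [-0.3, -0.1]])
pullfoot (array([474.61092075, -18.692565  ,  85.66817788]), [[-0.3, 0.1], [-0.3, -0.1]])
[475.11441901 -18.48680818 104.87569127] 0.0
```

View pics/w2.png

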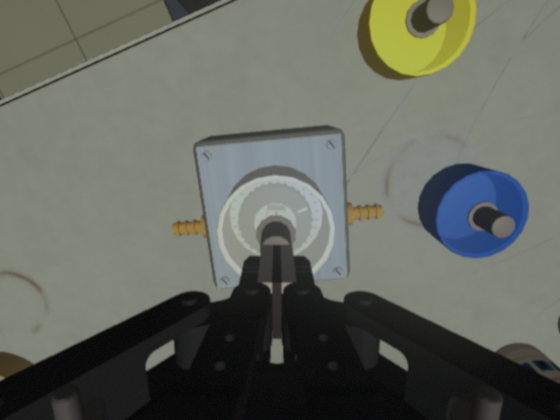

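The fingers closed on nothing. The black tips triangulate at (475,-18,~124), just above the pull's top at 113, so the tips reach less far than the stated geometry implies. I open, go 10 mm lower and close again.

Emit:
apply_moves([
  [0,0,0,0,0.5],
  [0,0,0,0,0.5],
  [0,0,0,0,0.5],
  [0,0,0,0,0.5],
  [0,0,-4,0,0.5],
  [0,0,-8,0,0.5],
  [0,0,-11,0,0.5],
  [0,0,-11,0,1],
  [0,0,-11,0,1],
  [0,0,-11,0,1],
  [0,0,-11,0,1],
  [0,0,-11,0,1],
])

```text
clock: 4.3
tool_pos: [475.2, -18.5, 94.1]
orientation: [0.0, 0.188, 0.982, 0.0]
contact_force: [-0.8, -0.7, -0.7]
width: -0.4
grasp_force: 0.0
```

```bash
python3 - <<'E'
from h import *
import pickle
r=[]
for n,(u,v) in(("scene",(235,195)),("side",(300,130)),("wrist",(205,170))):
    c=bot.get_image(n);pickle.dump(c,open(n+"3.pkl","wb")); k=130 if n=="wrist" else 80
    r.append(cv2.resize(c["image"][v:v+k,u:u+k],(266,266) if n=="wrist" else (266,266),interpolation=cv2.INTER_CUBIC))
    if n!="wrist": print(n,np.round(c["depth"][v+20:v+50:3,(274 if n=="scene" else 327)]))
cv2.imwrite("pics/c3.png",np.hstack(r)[:,:,::-1])
E
```

```text
scene [632. 632. 630. 628. 630. 662. 712. 719. 731. 735.]
side [ 950.  957.  962.  956.  976.  982.  988.  993. 1008. 1012.]
```

View pics/c3.png

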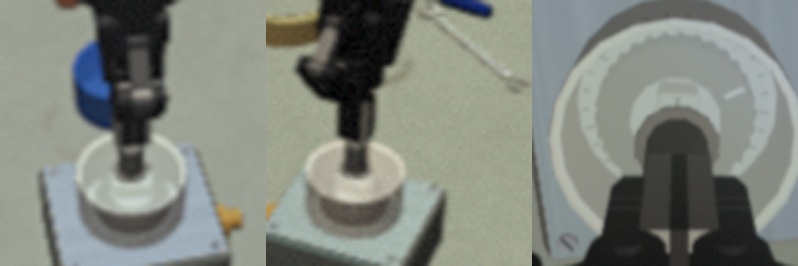

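```bash
python3 - <<'E'
from h import *
import pickle
for f in("w2","wrist3"):
    g=cv2.cvtColor(pickle.load(open(f+".pkl","rb"))["image"],cv2.COLOR_RGB2GRAY)
    for r in(250,265,285,300,315): print(f,r,g[r,225:331:3].tolist())
    d=pickle.load(open(f+".pkl","rb"))["depth"]; print([np.round(d[r,[262,277,292]]).tolist() for r in(225,235,245,255,265,275,285)])
o=bot.get_obs(); print(o["width"],o["grasp_force"],o["contact_force"],o["wrist_torque"])
E
```

```text
w2 250 [179, 146, 144, 144, 143, 142, 141, 141, 154, 169, 165, 142, 67, 63, 62, 63, 44, 38, 40, 61, 62, 63, 68, 147, 172, 167, 148, 139, 138, 137, 138, 137, 137, 147, 181, 167]
w2 265 [142, 146, 170, 179, 162, 141, 69, 36, 34, 34, 35, 41, 60, 58, 59, 60, 38, 33, 32, 59, 61, 59, 61, 50, 38, 39, 40, 40, 48, 138, 169, 179, 163, 140, 139, 138]
w2 285 [138, 140, 140, 137, 96, 27, 29, 29, 26, 28, 29, 27, 27, 47, 110, 143, 57, 51, 52, 135, 129, 55, 28, 25, 29, 30, 30, 30, 32, 33, 70, 124, 130, 129, 129, 129]
w2 300 [34, 24, 24, 23, 24, 23, 22, 23, 23, 24, 23, 22, 23, 23, 23, 25, 47, 49, 47, 26, 24, 22, 24, 22, 24, 25, 25, 25, 25, 26, 29, 27, 28, 29, 35, 61]
w2 315 [16, 17, 19, 16, 17, 17, 16, 19, 18, 20, 16, 18, 21, 19, 24, 28, 44, 46, 44, 23, 20, 16, 20, 20, 19, 19, 19, 20, 22, 20, 22, 21, 22, 23, 23, 24]
[[187.0, 180.0, 188.0], [179.0, 167.0, 189.0], [148.0, 148.0, 193.0], [138.0, 136.0, 138.0], [129.0, 129.0, 129.0], [121.0, 121.0, 121.0], [113.0, 117.0, 112.0]]
wrist3 250 [144, 143, 143, 143, 143, 156, 170, 151, 143, 142, 142, 111, 60, 62, 64, 63, 45, 37, 40, 61, 63, 64, 66, 133, 142, 1
[... 266 characters left out ...]
 29, 29, 29, 28, 29, 26, 46, 110, 143, 57, 51, 52, 135, 129, 56, 29, 28, 31, 33, 30, 32, 32, 32, 77, 128, 132, 139, 138, 136]
wrist3 300 [34, 22, 21, 24, 23, 23, 24, 21, 21, 25, 25, 23, 24, 22, 20, 24, 47, 49, 47, 28, 23, 22, 23, 24, 24, 25, 26, 25, 27, 27, 27, 29, 28, 30, 34, 61]
wrist3 315 [17, 19, 18, 19, 17, 19, 17, 20, 18, 18, 19, 19, 18, 21, 25, 28, 44, 45, 44, 25, 19, 16, 15, 20, 21, 19, 19, 21, 20, 21, 21, 20, 22, 25, 23, 24]
[[179.0, 176.0, 178.0], [178.0, 166.0, 178.0], [148.0, 147.0, 181.0], [139.0, 138.0, 138.0], [128.0, 130.0, 130.0], [121.0, 122.0, 120.0], [111.0, 116.0, 112.0]]
-0.08312183870940348 0.0 [-0.31150419  1.13501084 -0.13692795] [ 0.04235385  0.00904749 -0.01121129]
```

```bash
python3 - <<'E'
from h import *
import pickle
for f in("w2","wrist3"):
    c=pickle.load(open(f+".pkl","rb")); print(f,c["T"][:3,3].round(1))
    for p in((277,215),(277,220),(277,225),(277,230),(277,235),(277,238),(277,241),(277,244),(265,244),(265,247),(289,247),(265,252),(277,255),(200,200)): print(p,atdepth(c,*p).round(1))
    print(proj(c,(475,-18,113)),proj(c,(475,-18,89)))
E
```

```text
w2 [411.6   6.  269.4]
(277, 215) [463.6 -14.5  89.6]
(277, 220) [465.7 -15.4  91.3]
(277, 225) [466.  -15.5  98.6]
(277, 230) [465.9 -15.5 106.7]
(277, 235) [466.3 -15.6 112.6]
(277, 238) [467.6 -16.2 113. ]
(277, 241) [468.9 -16.7 113.4]
(277, 244) [470.3 -17.2 113.5]
(265, 244) [467.9 -22.5 114.2]
(265, 247) [462.1 -19.4 133.6]
(289, 247) [465.7 -10.  134.1]
(265, 252) [461.8 -19.1 139.9]
(277, 255) [463.4 -14.5 143.2]
(200, 200) [454.6 -77.4   1.2]
(np.float64(279.08586199866716), np.float64(252.5124148812738)) (np.float64(278.81406878578247), np.float64(235.14099092795917))
wrist3 [411.6   6.  258.5]
(277, 215) [460.6 -13.4  89.1]
(277, 220) [463.2 -14.4  88.9]
(277, 225) [464.9 -15.1  91.5]
(277, 230) [466.  -15.5  95.6]
(277, 235) [466.2 -15.6 102.1]
(277, 238) [466.3 -15.6 106. ]
(277, 241) [466.3 -15.6 109.6]
(277, 244) [466.4 -15.6 113.2]
(265, 244) [465.8 -21.4 109.4]
(265, 247) [462.4 -19.5 122.1]
(289, 247) [465.7 -10.  123.3]
(265, 252) [462.1 -19.2 128.4]
(277, 255) [463.9 -14.7 131.2]
(200, 200) [444.3 -57.2  55.3]
(np.float64(279.18266123095657), np.float64(261.9756641636226)) (np.float64(278.8801309297638), np.float64(242.38126109111596))
```

Depth and triangulation agree that the shut tips are still above the pull's top (113), at about 120 with the TCP at 94. Lowering 16 mm more keeps the tips clear of the cover's top at 89.

Emit:
apply_moves([
  [0,0,0,0,0.5],
  [0,0,0,0,0.5],
  [0,0,0,0,0.5],
  [0,0,0,0,0.5],
  [0,0,-4,0,0.5],
  [0,0,-8,0,0.5],
  [0,0,-12,0,0.5],
  [0,0,-16,0,0.5],
  [0,0,-16,0,1],
  [0,0,-16,0,1],
  [0,0,-16,0,1],
  [0,0,-16,0,1],
  [0,0,-16,0,1],
])

```text
clock: 5.75
tool_pos: [475.2, -18.5, 78.0]
orientation: [0.0, 0.188, 0.982, 0.0]
contact_force: [-1.0, -0.7, -0.7]
width: 14.4
grasp_force: 29.2
```

```bash
python3 - <<'E'
from h import *
import pickle
c=bot.get_image("wrist");pickle.dump(c,open("w4.pkl","wb"))
for x in(255,260,265,277,289,294,299):
    for r in range(225,265,3):
        p=atdepth(c,x,r); print(x,r,p.round(1),c["image"][r,x].tolist()) if 60<p[2]<135 else 0
E
```

```text
255 225 [456.5 -22.8  89.8] [148, 154, 144]
255 228 [458.  -23.4  89.4] [168, 176, 167]
255 231 [459.  -23.7  90.8] [169, 177, 168]
255 234 [460.5 -24.4  90.1] [169, 178, 169]
255 237 [462.  -25.   89.9] [169, 178, 167]
255 240 [463.7 -25.8  89.1] [168, 177, 167]
255 243 [464.8 -26.2  89.9] [159, 167, 157]
255 246 [460.4 -23.3 106. ] [62, 62, 58]
255 249 [460.5 -23.2 109.2] [55, 55, 52]
255 252 [460.5 -22.9 112.5] [47, 48, 46]
255 255 [460.2 -22.5 116.5] [42, 43, 39]
255 258 [460.7 -22.6 118.3] [40, 41, 39]
255 261 [460.5 -22.3 121.7] [35, 37, 34]
255 264 [461.1 -22.5 122.8] [35, 36, 33]
260 225 [457.6 -20.7  89. ] [170, 178, 171]
260 228 [459.1 -21.4  88.6] [169, 178, 169]
260 231 [459.9 -21.6  90.5] [168, 178, 169]
260 234 [461.1 -22.1  91. ] [169, 178, 169]
260 237 [463.2 -23.1  88.8] [162, 170, 162]
260 240 [463.6 -23.   91.9] [107, 108, 100]
260 243 [465.4 -23.8  90.8] [105, 104, 97]
260 246 [462.3 -22.  102.9] [74, 73, 69]
260 249 [463.5 -22.4 103.2] [57, 57, 53]
260 252 [465.  -23.1 102.6] [43, 44, 42]
260 255 [466.5 -23.7 102.3] [41, 43, 39]
260 258 [467.5 -24.1 103.1] [40, 4
[... 2357 characters left out ...]
9.3 111.3] [38, 41, 37]
294 261 [470.2  -9.7 112.2] [37, 38, 37]
294 264 [471.6 -10.2 111.9] [41, 43, 41]
299 225 [464.4  -3.8  88.9] [144, 150, 145]
299 228 [465.7  -4.3  89.3] [143, 149, 144]
299 231 [466.9  -4.8  89.6] [144, 149, 144]
299 234 [468.7  -5.4  88.7] [145, 151, 144]
299 237 [469.5  -5.8  90.3] [147, 153, 147]
299 240 [471.   -6.3  90. ] [146, 152, 145]
299 243 [472.5  -6.9  89.8] [139, 144, 138]
299 246 [467.1  -6.  106.5] [68, 68, 65]
299 249 [466.8  -6.1 110.3] [63, 63, 59]
299 252 [467.1  -6.3 112.5] [62, 62, 58]
299 255 [467.3  -6.6 114.8] [59, 60, 56]
299 258 [467.1  -6.7 118.1] [51, 52, 49]
299 261 [467.   -6.9 120.9] [46, 46, 44]
299 264 [466.8  -7.  123.9] [42, 42, 41]
```

Gripped at 29 N. The pad tips measure about z=104 with the TCP at 78, so the real tips sit about 26 mm above the reported TCP. I lift and carry.

Emit:
apply_moves([
  [0,0,8,0,1],
  [0,0,20,0,1],
  [0,0,35,0,1],
  [0,0,50,0,1],
  [0,0,60,0,1],
  [0,0,60,0,1],
  [-6,-33,60,0,1],
  [-12,-66,60,0,1],
  [-18,-100,60,0,1],
  [-24,-133,60,0,1],
  [-30,-166,60,0,1],
  [-30,-166,60,0,1],
  [-30,-166,60,0,1],
])

```text
clock: 7.1
tool_pos: [444.7, -184.7, 137.4]
orientation: [-0.001, 0.189, 0.982, 0.0]
contact_force: [-0.3, 0.1, -0.4]
width: 14.7
grasp_force: 29.4
```

```bash
python3 - <<'E'
from h import *
import pickle
c=bot.get_image("wrist");pickle.dump(c,open("w5.pkl","wb"))
s=bot.get_image("scene");pickle.dump(s,open("s5.pkl","wb"));u,v=proj(s,(470,-90,60));u,v=int(u),int(v)
a=c["image"];b=cv2.resize(s["image"][v-80:v+80,u-80:u+80],(420,420),interpolation=cv2.INTER_CUBIC)
cv2.imwrite("pics/w5.png",cv2.resize(np.hstack([a,b]),(800,343))[:,:,::-1]); print(u,v,bot.get_obs()["width"])
# pull in held cover relative to tool
for x,r in((277,243),(277,252),(225,243),(335,243)): print(atdepth(c,x,r).round(1))
E
```

```text
289 281 14.349958425562312
[ 436.1 -181.9  155. ]
[ 435.9 -181.9  165.8]
[ 429.  -205.5  149.6]
[ 448.7 -157.3  148.5]
```

View pics/w5.png

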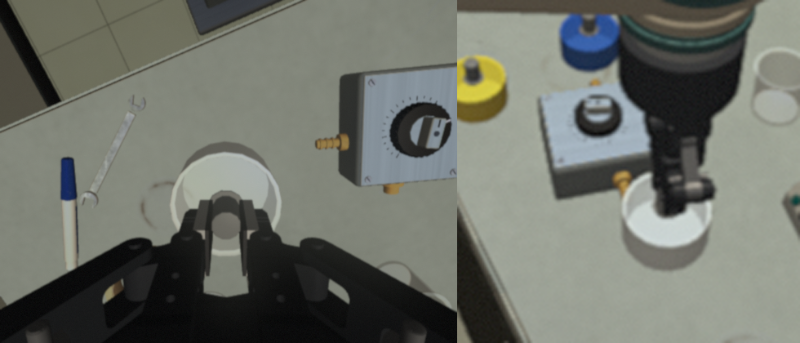

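The cover is held upright and level: its top is at z≈149, so the rim is at 115. The dials are uncovered on the right of the view. I lower it by 115 mm onto free worktop.

Emit:
apply_moves([
  [0,0,-40,0,1],
  [0,0,-80,0,1],
  [0,0,-100,0,1],
  [0,0,-108,0,1],
  [0,0,-112,0,1],
  [0,0,-114,0,1],
  [0,0,-114.5,0,1],
  [0,0,-114.5,0,1],
])

```text
clock: 8.0
tool_pos: [445.8, -184.8, 24.5]
orientation: [0.001, 0.188, 0.982, -0.0]
contact_force: [0.1, -0.8, -0.6]
width: 14.3
grasp_force: 29.4
```

Emit:
apply_moves([
  [0,0,-0.5,0,1],
  [0,0,-1,0,1],
  [0,0,-1,0,1],
])

```text
clock: 8.3
tool_pos: [445.4, -184.7, 22.8]
orientation: [0.0, 0.188, 0.982, -0.0]
contact_force: [-0.1, -0.5, 0.9]
width: 14.5
grasp_force: 29.5
```

Emit:
apply_moves([
  [0,0,-0.5,0,1],
  [0,0,-0.5,0,1],
  [0,0,-0.5,0,1],
])

```text
clock: 8.6
tool_pos: [445.4, -184.9, 22.7]
orientation: [0.0, 0.188, 0.982, -0.0]
contact_force: [-1.5, 0.0, 5.6]
width: 14.1
grasp_force: 30.0
```

Contact at 5.6 N, so the cover stands. I release and rise.

Emit:
apply_moves([
  [0,0,0.3,0,0.7],
  [0,0,0.3,0,0.5],
  [0,0,0.3,0,0.5],
  [0,0,0.3,0,0.5],
  [0,0,0.3,0,0.5],
  [0,0,20,0,0.5],
  [0,0,50,0,0.5],
  [0,0,100,0,0.5],
  [0,0,140,0,0.5],
  [30,42,140,0,0.5],
  [30,84,140,0,0.5],
  [30,126,140,0,0.5],
  [30,166,140,0,0.5],
  [30,166,140,0,0.5],
  [30,166,140,0,0.5],
])

```text
clock: 10.1
tool_pos: [475.1, -18.0, 161.9]
orientation: [0.0, 0.187, 0.982, -0.0]
contact_force: [-0.4, -0.7, -0.3]
width: 42.6
grasp_force: 0.0
```

```bash
python3 - <<'E'
from h import *
import pickle
c=bot.get_image("wrist");pickle.dump(c,open("w6.pkl","wb")); print(bot.get_obs()["tool_pos"])
u,v=map(int,proj(c,(475,-18,82)));print(u,v); a=c["image"][v-75:v+75,u-75:u+75]
cv2.imwrite("pics/w6.png",cv2.resize(a,(600,600),interpolation=cv2.INTER_CUBIC)[:,:,::-1])
s=bot.get_image("scene");D=bot.get_image("side");pickle.dump((s,D),open("sd6.pkl","wb"))
E
```

```text
[475.15155842 -18.81327743 161.90544343]
277 204
```

View pics/w6.png

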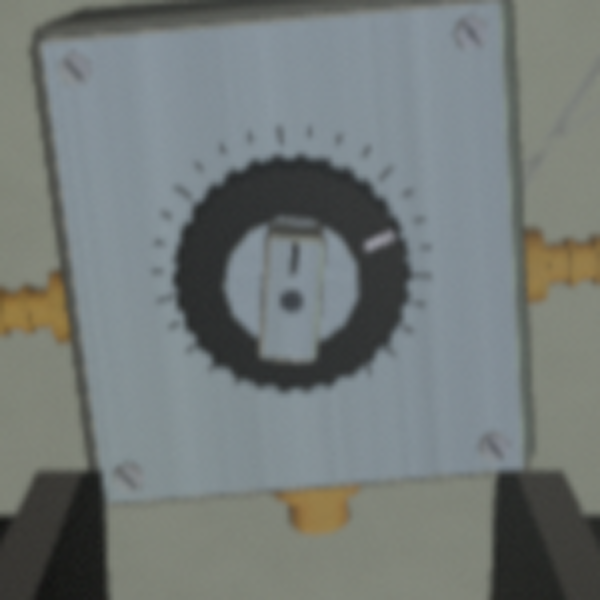

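The crop shows the bar of the inner knob, with corners at (270,228), (322,232), (316,363) and (260,360). The ring is centred at (292,272), its white mark at (380,240).

```bash
python3 - <<'E'
from h import *
import pickle
c=pickle.load(open("w6.pkl","rb"))
px=lambda x,y:(202+(x+.5)/4-.5,129+(y+.5)/4-.5)
B=[onplane(c,*px(*p),82) for p in((270,232),(322,235),(316,363),(260,360))]
print(np.round(B,1),"cen",np.mean(B,0))
for i,j in((3,0),(2,1),(0,1),(3,2)):
    e=B[j]-B[i];print(np.linalg.norm(e),np.degrees(np.arctan2(e[1],e[0])))
print("dot",onplane(c,*px(292,300),82))
# ring ellipse by mask
hsv=cv2.cvtColor(c["image"][129:279,202:352],cv2.COLOR_RGB2GRAY)
m=(hsv<75).astype(np.uint8); n,l,st,ce=cv2.connectedComponentsWithStats(m)
for k in range(1,n):
    if st[k,4]>300:
        print(st[k],ce[k])
        cs,_=cv2.findContours((l==k).astype(np.uint8),cv2.RETR_EXTERNAL,cv2.CHAIN_APPROX_NONE); e=cv2.fitEllipse(cv2.convexHull(cs[0])); print(e, onplane(c,202+e[0][0],129+e[0][1],66))
mk=onplane(c,*px(380,240),68);print("mark",mk,np.hypot(*(mk-[475,-18,68])[:2]))
E
```

```text
[[460.2 -18.8  82. ]
 [464.2 -10.3  82. ]
 [486.4 -20.2  82. ]
 [482.1 -29.6  82. ]] cen [473.23231391 -19.74436988  82.        ]
24.379942036363218 153.7343917308375
24.34656385473069 156.05046891041155
9.420511711608158 65.05838683274646
10.40542192152766 65.22643418107089
dot [473.53220251 -19.85481659  82.        ]
[  44   39   58   58 1605] [71.93146417 65.92211838]
((72.44544219970703, 67.80941772460938), (57.518882751464844, 57.665557861328125), 107.67017364501953) [472.43683626 -19.68082358  66.        ]
[  0 117  27  33 765] [ 13.63267974 134.81437908]
((13.442056655883789, 138.01449584960938), (28.772123336791992, 46.68201446533203), 10.412715911865234) [509.98672896 -86.84764642  66.        ]
[123 118  27  32 763] [135.2214941  134.99737877]
((135.4558563232422, 137.87734985351562), (29.79000473022461, 44.40666580200195), 169.5830841064453) [546.72462602   6.56445205  66.        ]
mark [472.20117565  -1.29608992  68.        ] 16.93676561927253
```

```bash
python3 - <<'E'
from h import *
import pickle
for f,t,th in(("w2",104.9,118),("wrist3",94.1,114.8),("w4",78.0,99)):
    c=pickle.load(open(f+".pkl","rb")); L=[]
    for x in list(range(250,266))+list(range(291,305)):
        for r in range(238,252):
            p=atdepth(c,x,r)
            q=np.array(p)-[475.2,-18.5,0]; tx=q@[.93,-.37,0]
            if p[2]>th and tx<-8: L.append((x,r,round(float(p[2]-t),1))); break
    print(f,L)
E
```

```text
w2 [(261, 246, 28.9), (262, 245, 27.0), (263, 245, 26.1), (264, 245, 26.7), (265, 245, 26.9), (291, 245, 28.1), (292, 246, 27.2), (303, 240, 164.5)]
wrist3 [(261, 246, 27.9), (262, 245, 26.0), (263, 245, 27.4), (264, 245, 26.7), (265, 245, 27.1), (291, 245, 27.1), (292, 246, 27.9)]
w4 [(250, 244, 25.6), (251, 244, 25.4), (252, 244, 26.3), (253, 244, 26.1), (254, 244, 25.5), (255, 244, 25.9), (256, 244, 25.6), (257, 244, 26.0), (258, 244, 25.2), (259, 244, 25.4), (260, 245, 23.7), (293, 245, 24.0), (294, 244, 25.4), (295, 244, 26.4), (296, 244, 24.6), (297, 244, 26.1), (298, 244, 26.2), (299, 244, 25.8), (300, 244, 25.9), (301, 244, 26.2), (302, 244, 26.3), (303, 244, 24.8), (304, 244, 25.8)]
```

Emit:
apply_moves([
  [-0.5,-0.7,-40,-0.06,0.65],
  [-0.5,-0.7,-80,-0.06,0.65],
  [-0.5,-0.7,-100,-0.06,0.65],
  [-0.5,-0.7,-107,-0.06,0.65],
  [-0.5,-0.7,-110,-0.06,0.65],
  [-0.5,-0.7,-112,-0.06,0.65],
  [-0.5,-0.7,-113,-0.06,0.65],
  [-0.5,-0.7,-113,-0.06,0.65],
], force=20)

```text
clock: 11.05
tool_pos: [475.2, -19.3, 49.8]
orientation: [0.001, 0.217, 0.976, 0.0]
contact_force: [-0.4, -0.3, 0.1]
width: 30.1
grasp_force: 0.0
```

```bash
cat >> h.py <<'E'
def avg(n=4):
    F=[];M=[]
    for i in range(n):
        bot.get_image("wrist"); o=bot.get_obs(); F.append(o["contact_force"]);M.append(o["wrist_torque"])
    q=o["orientation"]; y=2*np.arctan2(q[2],q[1])
    print(round(o["clock"],2),"F",np.mean(F,0).round(2),"M",np.mean(M,0).round(3),"sd",np.std(M,0).round(3),"yaw",round(y,4),"w",round(o["width"],1),"g",round(o["grasp_force"],1),o["tool_pos"].round(1))
E
python3 - <<'E'
from h import *
avg(4)
c=bot.get_image("wrist")
for x in (240,245,250,255,300,305,310,315):
    L=[atdepth(c,x,r) for r in range(225,262)]
    print(x,[p.round(0).tolist() for p in L if 69<p[2]<90][:3])
E
```

```text
11.25 F [-0.3   0.08  0.45] M [-0.02   0.001  0.018] sd [0.044 0.032 0.032] yaw 2.7039 w 29.8 g 0.0 [474.9 -19.2  49.4]
240 [[454.0, -28.0, 69.0], [455.0, -29.0, 70.0], [457.0, -29.0, 77.0]]
245 [[456.0, -27.0, 70.0], [459.0, -28.0, 70.0], [460.0, -29.0, 69.0]]
250 [[453.0, -23.0, 69.0], [455.0, -24.0, 69.0], [456.0, -24.0, 70.0]]
255 [[455.0, -21.0, 69.0], [456.0, -22.0, 69.0], [457.0, -22.0, 69.0]]
300 [[465.0, -4.0, 69.0], [467.0, -5.0, 69.0], [470.0, -6.0, 69.0]]
305 [[464.0, -1.0, 69.0], [469.0, -3.0, 69.0], [469.0, -4.0, 70.0]]
310 [[468.0, -0.0, 69.0], [468.0, -0.0, 69.0], [469.0, -1.0, 69.0]]
315 [[471.0, 0.0, 69.0], [471.0, -0.0, 76.0], [470.0, -0.0, 78.0]]
```

Emit:
apply_moves([
  [0,0,0,0,0.8],
  [0,0,0,0,0.85],
  [0,0,0,0,0.9],
  [0,0,0,0,1],
  [0,0,0,0,1],
  [0,0,0,0,1],
], force=40)

```text
clock: 11.9
tool_pos: [474.6, -19.4, 49.1]
orientation: [-0.0, 0.217, 0.976, -0.0]
contact_force: [-2.2, -2.1, 4.0]
width: 9.8
grasp_force: 39.6
```

```bash
python3 -c "
from h import *
avg(6)"
```

```text
12.2 F [-3.48 -1.89  4.65] M [-0.391  0.585 -0.059] sd [0.052 0.078 0.021] yaw 2.7037 w 10.0 g 39.8 [474.6 -19.4  49.1]
```

Gripped, but there is 4.6 N upward, so the tips probably touch the skirt. I reopen, raise 2 mm, shift by half a millimetre and regrip.

Emit:
apply_moves([
  [0,0,0,0,0.75],
  [0,0,0,0,0.75],
  [0,0,1,0,0.75],
  [-0.4,-0.4,2,0,0.75],
  [-0.4,-0.4,2,0,0.85],
  [-0.4,-0.4,2,0,0.9],
  [-0.4,-0.4,2,0,1],
  [-0.4,-0.4,2,0,1],
  [-0.4,-0.4,2,0,1],
], force=40)

```text
clock: 13.1
tool_pos: [474.4, -19.4, 51.1]
orientation: [0.0, 0.217, 0.976, 0.0]
contact_force: [-0.2, 2.9, 2.1]
width: 9.7
grasp_force: 39.7
```

```bash
python3 -c "
from h import *
avg(6)"
```

```text
13.4 F [0.01 3.46 3.39] M [ 0.575  0.01  -0.055] sd [0.06  0.019 0.04 ] yaw 2.7039 w 9.6 g 39.8 [474.4 -19.4  51.1]
```

Emit:
apply_moves([
  [0,-0.2,0,-0.05,1],
  [0,-0.2,0,-0.1,1],
  [0,-0.2,0,-0.15,1],
  [0,-0.2,0,-0.2,1],
  [0,-0.2,0,-0.2,1],
])

```text
clock: 13.9
tool_pos: [474.4, -19.4, 51.1]
orientation: [0.0, 0.314, 0.95, 0.0]
contact_force: [0.5, 4.7, 3.2]
width: 10.0
grasp_force: 39.9
```

```bash
python3 -c "
from h import *
avg(6)"
```

```text
14.2 F [0.2  5.41 4.01] M [ 0.909  0.006 -0.077] sd [0.033 0.045 0.021] yaw 2.505 w 9.1 g 39.9 [474.4 -19.4  51.1]
```

Emit:
apply_moves([
  [0,0.4,0,-0.05,1],
  [0,0.4,0,-0.1,1],
  [0,0.4,0,-0.1,1],
])

```text
clock: 14.5
tool_pos: [474.4, -19.4, 51.1]
orientation: [0.0, 0.36, 0.933, 0.0]
contact_force: [-0.1, 2.9, 3.6]
width: 9.6
grasp_force: 39.9
```

```bash
python3 -c "
from h import *
avg(6)"
```

```text
14.8 F [0.14 3.44 4.27] M [ 0.639 -0.011 -0.042] sd [0.027 0.038 0.027] yaw 2.4046 w 9.4 g 40.0 [474.4 -19.4  51.1]
```

```bash
cat >> h.py <<'E'
def now():
    o=bot.get_obs(); print("MOVING F",o["contact_force"].round(2),"M",o["wrist_torque"].round(3),"w",round(o["width"],1),o["joint_vel"][5].round(3),"eff6",round(o["effort"][5],3),o["clock"])
    o=bot.get_obs(); print(o["wrist_torque"].round(3))
E
python3 -c "
from h import *
now()"
```

```text
MOVING F [0.43 3.42 5.08] M [ 0.671 -0.047  0.005] w 9.4 0.002 eff6 -0.039 14.8
[ 0.671 -0.047  0.005]
```

Emit:
apply_moves([
  [0,0.2,0,-0.05,1],
  [0,0.2,0,-0.1,1],
])

```text
clock: 15.0
tool_pos: [474.4, -19.4, 51.1]
orientation: [0.0, 0.407, 0.913, -0.0]
contact_force: [0.3, 3.3, 4.4]
width: 9.4
grasp_force: 40.0
```

```bash
python3 -c "
from h import *
now();avg(6);now()"
```

```text
MOVING F [0.33 3.32 4.39] M [ 0.559 -0.007  0.081] w 9.4 0.498 eff6 -0.592 15.0
[ 0.559 -0.007  0.081]
15.3 F [0.61 2.85 4.99] M [ 0.449 -0.067 -0.059] sd [0.047 0.026 0.04 ] yaw 2.3051 w 9.5 g 40.0 [474.4 -19.4  51.1]
MOVING F [0.22 2.71 5.13] M [ 0.43  -0.078 -0.12 ] w 9.5 -0.002 eff6 -0.07 15.3
[ 0.43  -0.078 -0.12 ]
```

Moving readings show the expected +0.08 N m of friction; static ones relax. I continue in 0.1 rad steps, reading the torque and joint-6 effort at the end of each motion.

Emit:
apply_moves([
  [0,0.2,0,-0.05,1],
  [0,0.2,0,-0.1,1],
])

```text
clock: 15.5
tool_pos: [474.4, -19.3, 51.1]
orientation: [0.0, 0.452, 0.892, -0.0]
contact_force: [0.5, 1.6, 5.6]
width: 9.5
grasp_force: 40.0
```

```bash
python3 -c "
from h import *
now();avg(4)"
```

```text
MOVING F [0.54 1.55 5.61] M [ 0.265 -0.054  0.114] w 9.5 0.497 eff6 -0.592 15.5
[ 0.265 -0.054  0.114]
15.7 F [0.09 1.17 5.  ] M [ 0.247 -0.083 -0.02 ] sd [0.013 0.022 0.043] yaw 2.2054 w 9.6 g 40.0 [474.4 -19.3  51.1]
```

Emit:
apply_moves([
  [0,0,0,-0.05,1],
  [0,0,0,-0.1,1],
])

```text
clock: 15.9
tool_pos: [474.4, -19.3, 51.1]
orientation: [0.0, 0.496, 0.868, -0.0]
contact_force: [1.1, 1.8, 5.0]
width: 9.4
grasp_force: 40.0
```

```bash
python3 -c "
from h import *
now();avg(4)"
```

```text
MOVING F [1.05 1.8  4.97] M [ 0.23  -0.071  0.121] w 9.4 0.498 eff6 -0.596 15.9
[ 0.23  -0.071  0.121]
16.1 F [0.59 1.42 4.95] M [ 0.235 -0.078 -0.037] sd [0.023 0.025 0.046] yaw 2.1054 w 10.1 g 40.0 [474.4 -19.3  51.1]
```

Emit:
apply_moves([
  [0,0,0,-0.05,1],
  [0,0,0,-0.1,1],
])

```text
clock: 16.3
tool_pos: [474.4, -19.3, 51.1]
orientation: [0.0, 0.539, 0.842, -0.0]
contact_force: [0.7, 1.4, 5.4]
width: 9.4
grasp_force: 40.0
```

```bash
python3 -c "
from h import *
now();avg(2)"
```

```text
MOVING F [0.74 1.37 5.45] M [ 0.226 -0.114  0.062] w 9.4 0.498 eff6 -0.596 16.3
[ 0.226 -0.114  0.062]
16.4 F [0.62 1.34 5.  ] M [ 0.214 -0.105 -0.022] sd [0.017 0.02  0.029] yaw 2.0042 w 9.5 g 40.0 [474.4 -19.3  51.1]
```

Emit:
apply_moves([
  [0,0,0,-0.05,1],
  [0,0,0,-0.1,1],
])

```text
clock: 16.6
tool_pos: [474.4, -19.3, 51.1]
orientation: [0.0, 0.58, 0.815, -0.0]
contact_force: [1.2, 1.4, 5.1]
width: 9.6
grasp_force: 40.0
```

```bash
python3 -c "
from h import *
now();avg(2)"
```

```text
MOVING F [1.18 1.36 5.06] M [ 0.243 -0.076  0.089] w 9.6 0.497 eff6 -0.595 16.6
[ 0.243 -0.076  0.089]
16.7 F [0.84 1.22 5.76] M [ 0.21  -0.096 -0.019] sd [0.023 0.004 0.047] yaw 1.9044 w 9.8 g 40.0 [474.4 -19.3  51.1]
```

Emit:
apply_moves([
  [0,0,0,-0.05,1],
  [0,0,0,-0.1,1],
])

```text
clock: 16.9
tool_pos: [474.4, -19.3, 51.1]
orientation: [0.0, 0.62, 0.785, -0.0]
contact_force: [1.4, 1.2, 5.0]
width: 9.5
grasp_force: 40.0
```

```bash
python3 -c "
from h import *
now();avg(2)"
```

```text
MOVING F [1.43 1.23 5.  ] M [ 0.261 -0.091  0.135] w 9.5 0.499 eff6 -0.581 16.9
[ 0.261 -0.091  0.135]
17.0 F [0.95 2.12 4.85] M [ 0.232 -0.085  0.003] sd [0.038 0.032 0.021] yaw 1.8045 w 9.4 g 40.0 [474.4 -19.3  51.1]
```

Emit:
apply_moves([
  [0,0,0,-0.05,1],
  [0,0,0,-0.1,1],
])

```text
clock: 17.2
tool_pos: [474.5, -19.3, 51.1]
orientation: [0.0, 0.658, 0.753, -0.0]
contact_force: [0.4, 0.9, 3.9]
width: 9.8
grasp_force: 40.0
```

```bash
python3 -c "
from h import *
now();avg(2)"
```

```text
MOVING F [0.44 0.87 3.88] M [ 0.188 -0.133  0.145] w 9.8 0.499 eff6 -0.541 17.2
[ 0.188 -0.133  0.145]
17.3 F [0.76 1.62 5.26] M [ 0.17  -0.179  0.05 ] sd [0.002 0.018 0.039] yaw 1.7051 w 9.9 g 40.0 [474.5 -19.3  51.1]
```

The seat is being felt: the static torque is rising from about -0.025 to 0.05, and the effort is changing too. I continue in 0.05 steps with longer averages.

Emit:
apply_moves([
  [0,0,0,-0.05,1],
])

```text
clock: 17.4
tool_pos: [474.4, -19.3, 51.1]
orientation: [0.0, 0.676, 0.737, -0.0]
contact_force: [1.3, 1.1, 5.8]
width: 9.6
grasp_force: 40.0
```

```bash
python3 -c "
from h import *
now();avg(16);now()"
```

```text
MOVING F [1.34 1.08 5.78] M [ 0.211 -0.141  0.195] w 9.6 0.53 eff6 -0.89 17.4
[ 0.211 -0.141  0.195]
18.2 F [0.78 1.44 5.17] M [ 0.185 -0.143  0.018] sd [0.034 0.033 0.035] yaw 1.6565 w 9.5 g 40.0 [474.5 -19.3  51.1]
MOVING F [1.15 1.9  5.69] M [ 0.16  -0.122 -0.008] w 9.5 -0.001 eff6 0.017 18.2
[ 0.16  -0.122 -0.008]
```

Emit:
apply_moves([
  [0,0,0,-0.05,1],
])

```text
clock: 18.3
tool_pos: [474.5, -19.3, 51.1]
orientation: [0.0, 0.694, 0.719, 0.0]
contact_force: [1.4, 0.4, 5.4]
width: 9.8
grasp_force: 40.0
```

```bash
python3 -c "
from h import *
now();avg(16);now()"
```

```text
MOVING F [1.4  0.36 5.41] M [ 0.135 -0.138  0.136] w 9.8 0.533 eff6 -0.902 18.3
[ 0.135 -0.138  0.136]
19.1 F [0.72 0.7  5.21] M [ 0.149 -0.173  0.051] sd [0.022 0.034 0.043] yaw 1.6067 w 10.1 g 40.0 [474.4 -19.3  51.1]
MOVING F [-0.15  0.66  5.68] M [ 0.141 -0.186  0.048] w 10.1 -0.0 eff6 0.037 19.1
[ 0.141 -0.186  0.048]
```

Emit:
apply_moves([
  [0,0,0,-0.04,1],
])

```text
clock: 19.2
tool_pos: [474.4, -19.3, 51.1]
orientation: [0.0, 0.709, 0.706, -0.0]
contact_force: [0.1, 1.3, 4.8]
width: 9.7
grasp_force: 40.0
```

```bash
python3 -c "
from h import *
now();avg(16);now()"
```

```text
MOVING F [0.13 1.31 4.83] M [ 0.107 -0.118  0.22 ] w 9.7 0.426 eff6 -0.667 19.2
[ 0.107 -0.118  0.22 ]
20.0 F [0.73 0.94 4.99] M [ 0.142 -0.172  0.103] sd [0.026 0.023 0.037] yaw 1.5667 w 9.7 g 40.0 [474.5 -19.3  51.1]
MOVING F [0.5  0.67 5.1 ] M [ 0.15  -0.181  0.076] w 9.7 -0.001 eff6 0.082 20.0
[ 0.15  -0.181  0.076]
```

Estimated seating torque is about 0.15 N m, inside 0.10–0.22. I release and withdraw.

Emit:
apply_moves([
  [0,0,0,0,0.9],
  [0,0,0,0,0.8],
  [0,0,0,0,0.7],
  [0,0,0,0,0.65],
  [0,0,0,0,0.65],
  [0,0,0,0,0.65],
  [0,0,10,0,0.6],
  [0,0,30,0,0.5],
  [0,0,70,0,0.5],
  [0,0,111,0,0.5],
  [0,0,111,0,0.5],
  [0,0,111,0,0.5],
])

```text
clock: 21.2
tool_pos: [474.8, -19.1, 163.4]
orientation: [0.001, 0.71, 0.705, 0.001]
contact_force: [-0.2, 0.2, -0.3]
width: 42.8
grasp_force: 0.0
```

```bash
python3 - <<'E'
from h import *
import pickle
c=bot.get_image("wrist");pickle.dump(c,open("w7.pkl","wb")); o=bot.get_obs();print(o["tool_pos"],o["orientation"],o["contact_force"])
u,v=map(int,proj(c,(474,-19,82)));print(u,v); a=cv2.resize(c["image"][v-55:v+55,u-55:u+55],(420,420),interpolation=cv2.INTER_CUBIC)
s=bot.get_image("scene"); b=cv2.resize(s["image"][130:390,190:420],(372,420),interpolation=cv2.INTER_CUBIC)
cv2.imwrite("pics/w7.png",np.hstack([a,b])[:,:,::-1])
E
```

```text
[474.06216056 -18.99114239 161.81361155] [-3.10096481e-06  7.09568438e-01  7.04636524e-01 -2.34142599e-05] [-0.03853734  0.69732542  0.08398724]
276 202
```

View pics/w7.png

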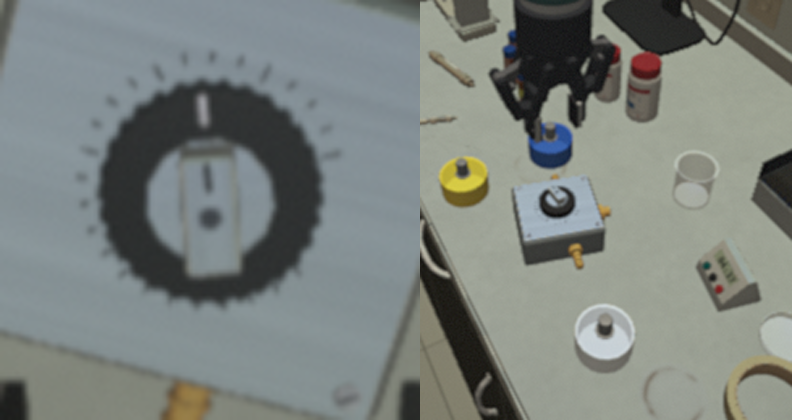

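The inner knob has turned and the cover stands upright on the worktop at scene crop (605,340). The white ring mark is at crop (203,110). I check the bar and mark angles against those before.

```bash
python3 - <<'E'
from h import *
import pickle
ang=lambda e:round(float(np.degrees(np.arctan2(e[1],e[0]))),1)
for f,(u0,v0,k),mk,bar in(("w6",(202,129,4),None,((270,232),(322,235),(316,363),(260,360))),("w7",(221,147,420/110),None,((181,155),(233,153),(242,272),(187,276)))):
    c=pickle.load(open(f+".pkl","rb")); g=cv2.cvtColor(c["image"],cv2.COLOR_RGB2GRAY)
    px=lambda x,y:(u0+(x+.5)/k-.5,v0+(y+.5)/k-.5)
    B=[onplane(c,*px(*p),82) for p in bar]; print(f,"bar",ang(B[0]-B[3]),ang(B[1]-B[2]),"cen",np.mean(B,0).round(1))
    m=(g<75).astype(np.uint8); m[:100]=0;m[260:]=0; n,l,st,ce=cv2.connectedComponentsWithStats(m)
    k2=min((i for i in range(1,n) if st[i,4]>800),key=lambda i:abs(ce[i]-[275,200]).sum())
    cs,_=cv2.findContours((l==k2).astype(np.uint8),cv2.RETR_EXTERNAL,cv2.CHAIN_APPROX_NONE); e=cv2.fitEllipse(cv2.convexHull(cs[0]))
    C=onplane(c,*e[0],66)
    x0,y0=e[0]; P=[(x,y) for y in range(120,260) for x in range(220,330) if g[y,x]>95 and 17.5<np.linalg.norm((onplane(c,x,y,68)-C)[:2])<21]
    P=np.array(P); md=np.mean([onplane(c,*p,68) for p in P],0); print("ring c",C.round(1),len(P),"mark ang",ang(md-C),np.linalg.norm((md-C)[:2]).round(1))
    print("scatter",P.std(0).round(1))
E
```

```text
w6 bar 153.7 156.1 cen [473.2 -19.7  82. ]
ring c [472.4 -19.7  66. ] 16 mark ang 82.9 16.4
scatter [ 6.8 10.2]
w7 bar 92.0 94.0 cen [473.5 -19.5  82. ]
ring c [473.3 -19.   66. ] 11 mark ang 97.0 12.3
scatter [ 0.8 17.5]
```

Bar turned from 154.9° to 93.0°, about 3° less than the tool. That is either springback or pad wind-up. I check the ring mark and the free torque baseline, then regrip on the bar's real angle to verify the seating torque.

```bash
python3 - <<'E'
from h import *
import pickle
for f,p,C in(("w6",(202+380.5/4-.5,129+240.5/4-.5),(472.4,-19.7)),("w7",(221+203.5*110/420-.5,147+110.5*110/420-.5),(473.3,-19.0))):
    c=pickle.load(open(f+".pkl","rb")); m=onplane(c,*p,68); print(f,m.round(1),np.degrees(np.arctan2(m[1]-C[1],m[0]-C[0])))
avg(12)
E
```

```text
w6 [472.2  -1.3  68. ] 90.61896374616715
w7 [472.1  -1.6  68. ] 93.79954189431298
21.9 F [ 0.01  0.26 -0.19] M [ 0.002 -0.006 -0.003] sd [0.021 0.021 0.024] yaw 1.5638 w 42.8 g 0.0 [474.2 -19.  161.9]
```

Emit:
apply_moves([
  [0,0,-40,0.05,0.6],
  [0,0,-80,0.05,0.65],
  [0,0,-100,0.05,0.65],
  [0,0,-108,0.05,0.65],
  [0,0,-111,0.05,0.65],
  [0,0,-112,0.05,0.7],
  [0,0,-112,0.05,0.8],
  [0,0,-112,0.05,0.85],
  [0,0,-112,0.05,0.9],
  [0,0,-112,0.05,1],
  [0,0,-112,0.05,1],
  [0,0,-112,0.05,1],
], force=40)

```text
clock: 23.1
tool_pos: [474.5, -19.1, 51.2]
orientation: [0.0, 0.692, 0.722, 0.0]
contact_force: [-4.0, 0.3, 5.4]
width: 9.4
grasp_force: 39.4
```

```bash
python3 -c "
from h import *
avg(10);now()"
```

```text
23.6 F [-3.88 -0.17  5.72] M [0.013 0.667 0.113] sd [0.031 0.029 0.031] yaw 1.614 w 9.8 g 39.4 [474.5 -19.1  51.2]
MOVING F [-3.99 -0.23  6.  ] M [0.   0.69 0.14] w 9.8 -0.0 eff6 0.121 23.6
[0.   0.69 0.14]
```

The ring mark is unmoved ((472.2,-1.3) and then (472.1,-1.6)). Now a small ramp clockwise, watching the torque.

Emit:
apply_moves([
  [-0.2,0,0,-0.01,1],
  [-0.2,0,0,-0.02,1],
  [-0.2,0,0,-0.02,1],
])

```text
clock: 23.9
tool_pos: [474.5, -19.1, 51.2]
orientation: [0.001, 0.699, 0.715, 0.0]
contact_force: [-2.7, -0.2, 5.6]
width: 9.6
grasp_force: 39.4
```

```bash
python3 -c "
from h import *
now();avg(12);now()"
```

```text
MOVING F [-2.74 -0.15  5.61] M [0.016 0.463 0.144] w 9.6 -0.006 eff6 0.213 23.9
[0.016 0.463 0.144]
24.5 F [-3.   -0.    5.32] M [-0.006  0.483  0.116] sd [0.023 0.033 0.025] yaw 1.5939 w 9.7 g 39.4 [474.5 -19.1  51.2]
MOVING F [-4.   -0.06  5.44] M [-0.013  0.504  0.096] w 9.7 0.001 eff6 0.122 24.5
[-0.013  0.504  0.096]
```

The regrip torque of 0.12 N m static matches the first nip. All estimates put the seating torque at 0.13–0.17 N m, within the finger-tight window. I release and withdraw for good.

Emit:
apply_moves([
  [0,0,0,0,0.9],
  [0,0,0,0,0.8],
  [0,0,0,0,0.7],
  [0,0,0,0,0.65],
  [0,0,0,0,0.65],
  [0,0,0,0,0.65],
  [0,0,10,0,0.6],
  [0,0,30,0,0.5],
  [0,0,70,0,0.5],
  [0,0,111,0,0.5],
  [0,0,111,0,0.5],
  [0,0,111,0,0.5],
])

```text
clock: 25.7
tool_pos: [474.6, -19.0, 162.4]
orientation: [0.001, 0.699, 0.715, 0.001]
contact_force: [-0.2, 0.1, -0.8]
width: 42.9
grasp_force: 0.0
```

```bash
python3 - <<'E'
from h import *
import pickle
ang=lambda e:np.degrees(np.arctan2(e[1],e[0]))
def barang(c,lab):
    g=cv2.cvtColor(c["image"],cv2.COLOR_RGB2GRAY)
    # index dot+line on bar & mark are small; use bar's long edges: hough on a crop
    u,v=map(int,proj(c,(473.5,-19.5,82))); a=cv2.resize(g[v-24:v+24,u-24:u+24],None,fx=8,fy=8,interpolation=cv2.INTER_CUBIC)
    L=cv2.createLineSegmentDetector().detect(cv2.GaussianBlur(a,(0,0),3))[0][:,0]
    for s in L:
        p=[onplane(c,u-24+(s[i]+.5)/8-.5,v-24+(s[i+1]+.5)/8-.5,82) for i in(0,2)]; n=np.linalg.norm(p[1]-p[0])
        if n>14: print(lab,"len",n.round(1),"ang",round(ang(p[1]-p[0])%180,1),((p[0]+p[1])/2).round(1))
for f in("w6","w7"): barang(pickle.load(open(f+".pkl","rb")),f)
c=bot.get_image("wrist"); barang(c,"now"); o=bot.get_obs(); print(o["clock"],o["orientation"].round(3))
E
```

```text
25.75 [-0.     0.699  0.715 -0.   ]
```

```bash
python3 - <<'E'
from h import *
import pickle
ang=lambda e:np.degrees(np.arctan2(e[1],e[0]))
pickle.dump(bot.get_image("wrist"),open("w8.pkl","wb"))
for f in("w6","w7","w8"):
    c=pickle.load(open(f+".pkl","rb")); g=cv2.cvtColor(c["image"],cv2.COLOR_RGB2GRAY)
    u,v=map(int,proj(c,(473.5,-19.5,82))); a=cv2.resize(g[v-24:v+24,u-24:u+24],None,fx=8,fy=8,interpolation=cv2.INTER_CUBIC)
    L=cv2.HoughLinesP(cv2.Canny(a,25,60),1,np.pi/720,30,minLineLength=60,maxLineGap=12)
    r=[]
    for s in ([] if L is None else L[:,0]):
        p=[onplane(c,u-24+(s[i]+.5)/8-.5,v-24+(s[i+1]+.5)/8-.5,82) for i in(0,2)]; n=np.linalg.norm(p[1]-p[0])
        t=ang(p[1]-p[0])%180; im=np.degrees(np.arctan2(s[2]-s[0],s[1]-s[3]))
        im=(im+90)%180-90
        if abs(im)<12: r.append((round(n,1),round(t,1),round(im,1)))
    print(f,sorted(r,reverse=True)[:8])
E
```

```text
w6 [(np.float64(8.3), np.float64(159.0), np.float64(0.0)), (np.float64(7.3), np.float64(159.1), np.float64(0.0)), (np.float64(7.2), np.float64(156.9), np.float64(0.8))]
w7 [(np.float64(8.5), np.float64(88.8), np.float64(0.0)), (np.float64(5.7), np.float64(91.2), np.float64(-1.0))]
w8 [(np.float64(7.8), np.float64(91.3), np.float64(0.7)), (np.float64(7.6), np.float64(90.5), np.float64(0.0)), (np.float64(5.8), np.float64(92.0), np.float64(0.0))]
```

```bash
python3 -c "
from h import *
print(bot.close_job())"
```

```text
the job is handed in; nothing more can be done
None
```

The job is handed in: the cover stands on the worktop, the ring mark is unmoved, and the fine knob was turned onto its seat to an estimated 0.13–0.17 N m; after the first release the bar lay about 3° short of the tool angle, and I regripped it but got no reliable angle after the final release.

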